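Re-rack turned legs by height

ROBOT

A 6-joint arm with a two-finger parallel gripper is mounted at the origin on the work surface. World frame = base frame: x ahead of the robot, y to its left, z up, the work surface at z = 0. Lengths are in mm, angles in rad, forces in N, time in s.
With the tool pointing down it reaches from about 350 to 875 mm from the base axis. Payload 4.2 kg.
Tool frame: the origin (TCP) lies midway between the tips of the shut fingers; the grasp point (between the pads) lies 19 mm behind it; z points along the fingers, y is the line along which they close (so a half turn about z gives the same grasp; the last joint's range is limited). The gripper opens to 85 mm and grips with 20 to 120 N. Pads are 22 mm wide; open, the fingers measure 114 mm over their backs; the gripper's body (76 mm by 85 mm) begins 54 mm behind the grasp point. The pads swing forward as they close: fully open they stand 13 mm farther back than shut.
Start: joints at [1.525, 0.385, 0.008, 0, -1.194, -0.259], TCP at [187.532, 596.18, 231.312] pointing down, gripper open.
Joint ranges: [-3.14, 3.14], [-1.21, 2.06], [-1.07, 1.41], [-3.16, 2.05], [-2.99, -0.16], [-3.1, 3.1]. Speed limits (rad/s): [2.79, 2.79, 3.14, 3.14, 3.14, 3.14].

INTERFACE

Orientations are given as a unit quaternion [x, y, z, w].
In Python, from bench import sensors, get_image, camera_params, job_done gives the robot as it stands.
- The arm moves only by the tool servo_tool, never from a script. Its argument "motion" is a list of rows, each an object with "travel": the shift along the tool's x, y, z as a fraction of full scale, a list of three; "rot": the turn, a rotation vector about the tool's x, y, z as a fraction of full scale, a list of three; "hand": the opening, from 0 (shut) to 1 (fully open). In form: [{"travel": [x, y, z], "rot": [wx, wy, wz], "hand": hand}, ...]. A call has 1 to 10 rows; each row shifts and turns the commanded pose from where the row before left it, along the tool's axes as they then stand; what a row does not reach is not made up. Full scale, the value 1, is 25 cm for a shift and 360 degrees for a turn. A row lasts 1/12 s, in which the tool goes at most 41.7 mm and 7.16 degrees, less where a joint would pass 70% of its speed; a pose out of reach is approached as far as the arm can. A call with a number of a shift or a turn outside -1 to 1 is refused whole. A call with a gripper value outside its range is refused whole. The fingers move at their own pace and stop on an object; the grip force is fixed at half the most. Time passes only in rows, so rows that do not move let the fingers close. It gives the time, the measured TCP pose, the force, the opening and the grip force at its end, in the units of the state.
- sensors.read_state(): the state, without advancing time (a new reading comes with each control period).
- get_image(name): name is "scene" or "top"; returns (picture, depth): 480x640x3 uint8, red, green, blue; 480x640 float32, mm along the optical axis (not along the pixel's ray), 0 where there is no reading.
- camera_params(name): a dict with "camera_matrix" (3x3 intrinsics, pixels), "dist" ([k1, k2, p1, p2, k3] as OpenCV has them; the pictures are not rectified), "R" (3x3) and "t" (3): a world point X has camera coordinates R X + t. Camera axes: x right, y down, z forward; pixel columns grow to the right and rows downward; lengths in mm; the calibration is good to about 2 mm. A picture is of the moment at which its call begins. camera_params takes no time and is no camera call.
- job_done(): hands the job in; it is judged then, once.
The state is a dict: "clock": time; "joints": joint angles; "joint_vel": joint speeds; "joint_efforts": joint torques, N m; "position": TCP position; "ee_rot": TCP orientation; "contact_force": force on the tool from outside, world axes, zero at the start; "wrist_torque": the same for the moment, N m; "gripper_width": finger opening in mm; "grasp_force": force on a finger pad.
Only numpy, scipy, OpenCV 4.12 (cv2) and the standard library are available. Lean on these libraries where they do the work, as an engineer would, in place of code of your own. Each camera call takes 0.05 s, during which the arm holds its last target. There are 200 camera calls.

TASK

Move the four turned furniture legs from the grey rack to the empty dark rack so that they stand in a row by height, tallest in the pocket at the back (the end farthest from the robot) down to the shortest in the front one. Load the tallest first, at the back, and work forward one leg at a time to the shortest, so that you never reach over a shorter leg to set down a taller one. Leave each leg standing upright on the floor of its own pocket, do not knock any leg over, and leave the wax jar and the hammer where they are.

Things in the scene. Friction and masses are not known exactly. Their poses are not given: they have to be found in the camera images.
- leg_tallest: Turned pale-wood leg, 136 mm tall, a slender stem swelling to a collar 84 to 92 mm up; about 130 g. Foot 36 mm wide, at most 42 mm anywhere; the top 36 mm is a plain 30 mm cylinder (tenon): grip there. Origin: centre of its underside; z up. Starts upright in a cell (any order) of the grey rack: cells 66 mm apart, floor 14 mm and lips 24 mm above the bench; its x axis then runs along the row, away from the robot.
- leg_tall: Turned pale-wood leg, 114 mm tall, with a round bead at mid height; about 115 g. Foot 36 mm wide, at most 42 mm anywhere; the top 36 mm is a plain 30 mm cylinder (tenon): grip there. Origin: centre of its underside; z up. Starts upright in a cell (any order) of the grey rack: cells 66 mm apart, floor 14 mm and lips 24 mm above the bench; its x axis then runs along the row, away from the robot.
- leg_short: Turned pale-wood leg, 92 mm tall, with a broad foot and one bead just above it; about 95 g. Foot 36 mm wide, at most 42 mm anywhere; the top 36 mm is a plain 30 mm cylinder (tenon): grip there. Origin: centre of its underside; z up. Starts upright in a cell (any order) of the grey rack: cells 66 mm apart, floor 14 mm and lips 24 mm above the bench; its x axis then runs along the row, away from the robot.
- leg_shortest: Turned pale-wood leg, 70 mm tall, a squat bun foot under the tenon; about 75 g. Foot 36 mm wide, at most 42 mm anywhere; the top 36 mm is a plain 30 mm cylinder (tenon): grip there. Origin: centre of its underside; z up. Starts upright in a cell (any order) of the grey rack: cells 66 mm apart, floor 14 mm and lips 24 mm above the bench; its x axis then runs along the row, away from the robot.
- place_back: Pocket of the dark rack (302 x 90 mm, fixed, empty at the start): the one at the back end of the row, farthest from the robot. Square, 59 mm inside, lip 10 mm high, floor 14 mm above the bench; four alike, 66 mm apart in a row leading away from the robot. Origin: centre of its floor surface; x along the row, to the back; z up.
- place_second: Pocket of the dark rack (302 x 90 mm, fixed, empty at the start): the second from the back. Square, 59 mm inside, lip 10 mm high, floor 14 mm above the bench; four alike, 66 mm apart in a row leading away from the robot. Origin: centre of its floor surface; x along the row, to the back; z up.
- place_third: Pocket of the dark rack (302 x 90 mm, fixed, empty at the start): the third from the back. Square, 59 mm inside, lip 10 mm high, floor 14 mm above the bench; four alike, 66 mm apart in a row leading away from the robot. Origin: centre of its floor surface; x along the row, to the back; z up.
- place_front: Pocket of the dark rack (302 x 90 mm, fixed, empty at the start): the one at the front end of the row, nearest the robot. Square, 59 mm inside, lip 10 mm high, floor 14 mm above the bench; four alike, 66 mm apart in a row leading away from the robot. Origin: centre of its floor surface; x along the row, to the back; z up.
- wax_jar: Bystander: amber glass jar with a dark lid, 56 mm wide, 75 mm tall, standing loose on the bench between the two racks. Origin: centre of its underside.
- hammer: Bystander: hammer, 260 mm long, lying loose on the bench crosswise beyond the racks. Origin: on its underside; x along its handle.

How it is judged:
By the outcome, as a careful person would: the job done as asked, in the order asked, and still so for the second after the job is handed in, with the robot touching nothing.
It also fails if it takes over 128 s, if anything falls off the work surface, if the arm or the gripper's body presses on something with over 40 N, if the wrist force passes 120 N, or if a joint passes its speed limit or range.

## Working session

There is one attempt and no reset: what is moved stays moved. The work goes in short steps, Python scripts to look and compute and a tool call to move; the robot and the scene stay as the last step left them, time stands still between calls to the robot, and variables do not carry over. Pictures are saved under pics/ and viewed, at most 14 in all, crops included, and the job is handed in when it is done.

Besides the shell and the picture viewer there is one more tool, called after "Request:" in YAML: its name, and indented under it one key for each argument. servo_tool: Moves the arm, as the interface text tells. Its arguments: {"type":"object","properties":{"motion":{"type":"array"}},"required":["motion"]}

```bash
mkdir -p pics; ls
python3 - <<'E'
from bench import *
import cv2,numpy as np
for n in("scene","top"):
    p,d=get_image(n);cv2.imwrite(f"pics/{n}0.png",p[:,:,::-1]);np.save(f"{n}0.npy",d)
    c=camera_params(n);print(n,c)
print(sensors.read_state())
E
```

```text
pics
scene {'camera_matrix': array([[496.89767819,   0.        , 323.55254381],
       [  0.        , 496.89767819, 237.84352209],
       [  0.        ,   0.        ,   1.        ]]), 'dist': array([-0.08964311,  0.        ,  0.        ,  0.        ,  0.        ]), 'R': array([[ 0.73088043,  0.6824818 , -0.00569069],
       [ 0.57930124, -0.6247482 , -0.52354537],
       [-0.36086544,  0.37935245, -0.85197879]]), 't': array([-432.01414803, -340.65938423, 1010.34907767])}
top {'camera_matrix': array([[437.83193099,   0.        , 320.39421395],
       [  0.        , 437.83193099, 242.67892843],
       [  0.        ,   0.        ,   1.        ]]), 'dist': array([0.03639972, 0.        , 0.        , 0.        , 0.        ]), 'R': array([[ 0.00762877, -0.99909546,  0.0418337 ],
       [-0.99704279, -0.01079893, -0.07608588],
       [ 0.07646882, -0.04112955, -0.99622331]]), 't': array([-34.37094951, 618.85608037, 704.58668958])}
{'clock': 0.1, 'joints': array([ 1.52462875e+00,  3.85446627e-01,  6.77333777e-03, -4.24689388e-04,
       -1.19401484e+00, -2.58640970e-01]), 'joint_vel': array([-0.00056675, -0.00312098,  0.00359389,  0.0032496 , -0.0007055 ,
       -0.00044505]), 'joint_efforts': array([-7.12243709e-04, -3.93319559e+01,  1.88930243e+01,  4.19793382e+00,
       -2.56880077e-03,  2.59342542e-06]), 'position': array([187.37452409, 595.70405134, 230.35669757]), 'ee_rot': array([ 9.88396576e-01, -1.51892312e-01, -9.59621217e-05,  9.61498502e-04]), 'contact_force': array([-0.34331403,  0.53691005, -0.67537689]), 'wrist_torque': array([-0.02785701,  0.01205239, -0.0190463 ]), 'grasp_force': 0.0, 'gripper_width': 85.26649356582334}
```

View pics/top0.png

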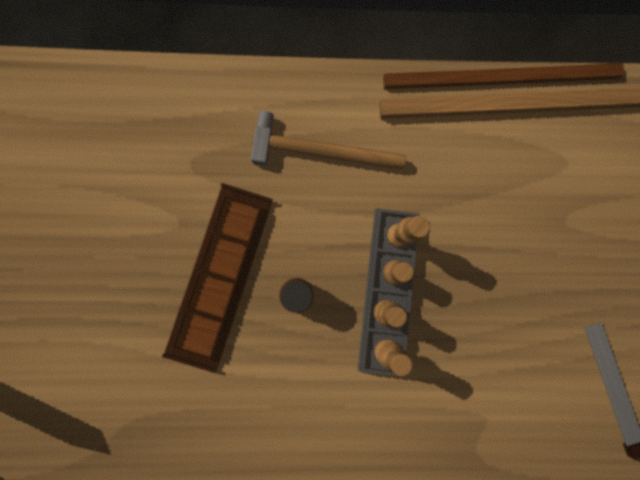

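View pics/scene0.png

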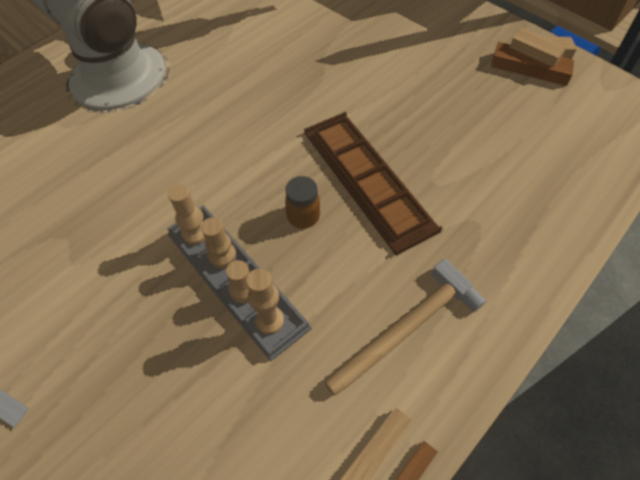

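The top view shows the dark rack with corners near (223,185), (272,203), (222,372) and (165,355). The grey rack's leg tops, back to front, are at (418,227), (402,271), (396,316) and (400,363). The jar is at (296,296), and the hammer lies beyond the racks. In the scene view, the tall-looking legs are in the two end cells.

```bash
cat > h.py <<'E'
from bench import *
import cv2,numpy as np
def cloud(n,d):
    c=camera_params(n);h,w=d.shape
    u,v=np.meshgrid(np.arange(w),np.arange(h))
    q=cv2.undistortPoints(np.stack([u,v],-1).reshape(-1,1,2).astype(float),c["camera_matrix"],c["dist"]).reshape(h,w,2)
    P=np.dstack([q*d[...,None],d])
    X=(P-c["t"])@c["R"]; X[d==0]=np.nan
    return X
def comps(mask,minarea=30):
    n,l,s,_=cv2.connectedComponentsWithStats(mask.astype(np.uint8))
    return [l==i for i in range(1,n) if s[i,4]>=minarea]
E
python3 - <<'E'
from h import *
X=cloud("top",np.load("top0.npy"))
print("bench z",np.nanmedian(X[300:340,450:560,2]))
print("jar");m=np.zeros(X.shape[:2],bool);m[270:325,270:325]=1;m&=X[...,2]>65
print(X[m].mean(0),np.ptp(X[m],0))
for name,(u,v) in dict(back=(418,227),c2=(402,271),c3=(396,316),front=(400,363)).items():
    zt=np.nanmedian(X[v-3:v+4,u-3:u+4,2])
    m=np.zeros(X.shape[:2],bool);m[v-20:v+21,u-20:u+21]=1;m&=abs(X[...,2]-zt)<5
    (c,r)=cv2.minEnclosingCircle(X[m][:,:2].astype(np.float32))
    print(name,zt,zt-14,X[m].mean(0).round(1),np.round(c,1),r,m.sum())
for nm,(u0,u1,v0,v1) in dict(dark=(150,285,175,385),grey=(350,420,200,385)).items():
    m=np.zeros(X.shape[:2],bool);m[v0:v1,u0:u1]=1
    m&=(X[...,2]>19)&(X[...,2]<29)
    r=cv2.minAreaRect(X[m][:,:2].astype(np.float32));print(nm,r,np.median(X[m][:,2]))
m=np.zeros(X.shape[:2],bool);m[175:385,150:285]=1;m&=(X[...,2]>8)&(X[...,2]<35)
print(cv2.minAreaRect(X[max(comps(m),key=lambda a:a.sum())][:,:2].astype(np.float32)))
E
```

```text
bench z 0.9202404269378394
jar
[533.73920189  10.12897276  75.61511972] [47.23150767 49.08294985 12.38476652]
back 150.83067476391955 136.83067476391955 [ 634.  -159.5  150.7] [ 634.4 -159.9] 14.932963371276855 366
c2 84.50137108945651 70.50137108945651 [ 571.8 -152.7   84.6] [ 571.9 -153.2] 14.972427368164062 303
c3 107.0261521349549 93.0261521349549 [ 506.1 -136.6  106.6] [ 506.  -137.1] 14.944650650024414 334
front 129.02740387860703 115.02740387860703 [ 440.8 -138.   128.5] [ 440.6 -138.4] 14.971219062805176 364
dark ((562.9869384765625, 140.960205078125), (67.32852935791016, 263.9699401855469), 73.0278549194336) 24.128670411184505
grey ((539.8899536132812, -145.38995361328125), (70.57695770263672, 270.9187927246094), 83.68492889404297) 24.324380567678705
((562.9893798828125, 140.50857543945312), (90.50997924804688, 302.6559753417969), 72.91581726074219)
```

Heights come out as expected: back cell tallest, then shortest, short and tall going forward. The racks also match their given sizes. The tool's x axis is already along the dark row (-17.5°), so I'll keep this orientation throughout.

```bash
cat > go.py <<'E'
import sys
from h import *
from scipy.spatial.transform import Rotation as R
T=dict(tallest=(634.2,-159.7),shortest=(571.9,-153),short=(506,-136.9),tall=(440.7,-138.2),
 back=(657.6,111.4),second=(594.5,130.8),third=(531.5,150.2),front=(468.4,169.6))
s=sensors.read_state();M=R.from_quat(s["ee_rot"])
t=np.array([*T[sys.argv[1]],float(sys.argv[2])])
d=M.inv().apply(t-s["position"])
print("pos",s["position"].round(1),"delta mm",d.round(1),"frac",(d/250).round(3),"yaw",M.as_matrix()[:2,0].round(3),"tilt",M.as_matrix()[:,2].round(4),
 "F",s["contact_force"].round(1),"w",round(s["gripper_width"],1),"gf",round(s["grasp_force"],1),"t",round(s["clock"],2))
E
sed -n 1p go.py
```

```text
import sys
```

Request:
servo_tool:
  motion:
    - {"travel": [0.1, 0.09, 0], "rot": [0, 0, 0], "hand": 1}
    - {"travel": [0.1, 0.09, 0], "rot": [0, 0, 0], "hand": 1}
    - {"travel": [0.1, 0.09, 0], "rot": [0, 0, 0], "hand": 1}
    - {"travel": [0.1, 0.09, 0], "rot": [0, 0, 0], "hand": 1}
    - {"travel": [0.1, 0.09, 0], "rot": [0, 0, 0], "hand": 1}
    - {"travel": [0.1, 0.09, 0], "rot": [0, 0, 0], "hand": 1}
    - {"travel": [0.1, 0.09, 0], "rot": [0, 0, 0], "hand": 1}
    - {"travel": [0.1, 0.09, 0], "rot": [0, 0, 0], "hand": 1}
    - {"travel": [0.1, 0.09, 0], "rot": [0, 0, 0], "hand": 1}
    - {"travel": [0.1, 0.09, 0], "rot": [0, 0, 0], "hand": 1}

```text
clock: 0.93
position: [358.7, 304.8, 231.1]
ee_rot: [0.988, -0.152, -0.0, 0.0]
contact_force: [1.2, 0.9, -0.3]
gripper_width: 85.4
grasp_force: 0.0
```

Request:
servo_tool:
  motion:
    - {"travel": [0.1, 0.09, 0], "rot": [0, 0, 0], "hand": 1}
    - {"travel": [0.1, 0.09, 0], "rot": [0, 0, 0], "hand": 1}
    - {"travel": [0.1, 0.09, 0], "rot": [0, 0, 0], "hand": 1}
    - {"travel": [0.1, 0.09, 0], "rot": [0, 0, 0], "hand": 1}
    - {"travel": [0.1, 0.09, 0], "rot": [0, 0, 0], "hand": 1}
    - {"travel": [0.1, 0.09, 0], "rot": [0, 0, 0], "hand": 1}
    - {"travel": [0.1, 0.09, 0], "rot": [0, 0, 0], "hand": 1}
    - {"travel": [0.1, 0.09, 0], "rot": [0, 0, 0], "hand": 1}
    - {"travel": [0.1, 0.09, 0], "rot": [0, 0, 0], "hand": 1}
    - {"travel": [0.1, 0.09, 0], "rot": [0, 0, 0], "hand": 1}

```text
clock: 1.77
position: [529.7, 15.2, 231.0]
ee_rot: [0.988, -0.152, -0.0, 0.0]
contact_force: [-0.2, 1.2, 0.5]
gripper_width: 85.3
grasp_force: 0.0
```

```bash
python3 go.py tallest 230
```

```text
pos [529.7  15.2 231. ] delta mm [152.2 135.5   0.9] frac [0.609 0.542 0.004] yaw [ 0.954 -0.3  ] tilt [-8.e-04 -0.e+00 -1.e+00] F [-0.2  1.2  0.5] w 85.3 gf 0.0 t 1.77
```

Request:
servo_tool:
  motion:
    - {"travel": [0.1, 0.09, 0], "rot": [0, 0, 0], "hand": 1}
    - {"travel": [0.1, 0.09, 0], "rot": [0, 0, 0], "hand": 1}
    - {"travel": [0.1, 0.09, 0], "rot": [0, 0, 0], "hand": 1}
    - {"travel": [0.1, 0.09, 0], "rot": [0, 0, 0], "hand": 1}
    - {"travel": [0.1, 0.09, 0], "rot": [0, 0, 0], "hand": 1}
    - {"travel": [0.1, 0.09, 0], "rot": [0, 0, 0], "hand": 1}
    - {"travel": [0.009, 0.002, 0.04], "rot": [0, 0, 0], "hand": 1}
    - {"travel": [0, 0, 0.04], "rot": [0, 0, 0], "hand": 1}
    - {"travel": [0, 0, 0], "rot": [0, 0, 0], "hand": 1}

```text
clock: 2.52
position: [632.0, -157.6, 207.5]
ee_rot: [0.988, -0.152, -0.003, -0.0]
contact_force: [-0.7, -0.1, -1.2]
gripper_width: 85.3
grasp_force: 0.0
```

```bash
python3 go.py tallest 113
python3 - <<'E'
from h import *
a=get_image("scene")[0];cv2.imwrite("pics/s1.png",cv2.resize(a[120:380,100:420],None,fx=2,fy=2)[:,:,::-1])
E
```

```text
pos [ 632.  -157.6  207.5] delta mm [ 3.4  1.3 94.4] frac [0.014 0.005 0.378] yaw [ 0.954 -0.301] tilt [-0.0068  0.0016 -1.    ] F [-0.7 -0.1 -1.2] w 85.3 gf 0.0 t 2.52
```

View pics/s1.png

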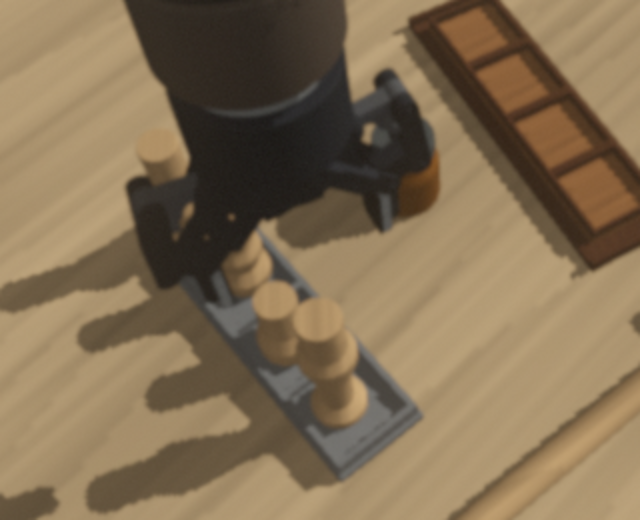

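The grey rack's leg tops are visible, with the tallest at (320,320) in the crop. The finger tips are at about (210,298) and (385,228). I'll check where the fingers should project before going down.

Run:
```python
from h import *
s=sensors.read_state();c=camera_params("scene")
p=s["position"]+[0,0,13];y=np.array([-.3,-.954,0])
Q=np.array([p,p+y*42.5,p-y*42.5,p+y*57,p-y*57,[634.2,-159.7,150]])
r=cv2.Rodrigues(c["R"])[0]
u=cv2.projectPoints(Q,r,c["t"],c["camera_matrix"],c["dist"])[0].reshape(-1,2)
print(((u-[100,120])*2).round())
```

```text
[[301. 250.]
 [229. 284.]
 [371. 217.]
 [203. 296.]
 [395. 206.]
 [316. 316.]]
```

The projection matches the picture, so I'm descending.

Request:
servo_tool:
  motion:
    - {"travel": [0.007, 0.003, 0.04], "rot": [0, 0, 0], "hand": 1}
    - {"travel": [0.007, 0.002, 0.04], "rot": [0, 0, 0], "hand": 1}
    - {"travel": [0, 0, 0.06], "rot": [0, 0, 0], "hand": 1}
    - {"travel": [0, 0, 0.06], "rot": [0, 0, 0], "hand": 1}
    - {"travel": [0, 0, 0.06], "rot": [0, 0, 0], "hand": 1}
    - {"travel": [0, 0, 0.06], "rot": [0, 0, 0], "hand": 1}
    - {"travel": [0, 0, 0.04], "rot": [0, 0, 0], "hand": 1}
    - {"travel": [0, 0, 0], "rot": [0, 0, 0], "hand": 1}

```text
clock: 3.23
position: [635.2, -159.5, 118.3]
ee_rot: [0.988, -0.152, -0.003, 0.0]
contact_force: [-1.0, 0.1, -0.6]
gripper_width: 85.5
grasp_force: 0.0
```

```bash
python3 go.py tallest 113
```

```text
pos [ 635.2 -159.5  118.3] delta mm [-0.8  0.5  5.3] frac [-0.003  0.002  0.021] yaw [ 0.954 -0.3  ] tilt [-5.4e-03  8.0e-04 -1.0e+00] F [-1.   0.1 -0.6] w 85.5 gf 0.0 t 3.23
```

Request:
servo_tool:
  motion:
    - {"travel": [-0.003, 0.002, 0.02], "rot": [0, 0, 0], "hand": 1}
    - {"travel": [0, 0, 0], "rot": [0, 0, 0], "hand": 0.5}
    - {"travel": [0, 0, 0], "rot": [0, 0, 0], "hand": 0}
    - {"travel": [0, 0, 0], "rot": [0, 0, 0], "hand": 0}
    - {"travel": [0, 0, 0], "rot": [0, 0, 0], "hand": 0}
    - {"travel": [0, 0, 0], "rot": [0, 0, 0], "hand": 0}
    - {"travel": [0, 0, 0], "rot": [0, 0, 0], "hand": 0}
    - {"travel": [0, 0, 0], "rot": [0, 0, 0], "hand": 0}
    - {"travel": [0, 0, 0], "rot": [0, 0, 0], "hand": 0}

```text
clock: 3.98
position: [636.7, -160.7, 117.2]
ee_rot: [0.988, -0.152, 0.001, 0.0]
contact_force: [0.3, 0.3, 3.4]
gripper_width: 27.8
grasp_force: 59.2
```

Request:
servo_tool:
  motion:
    - {"travel": [0, 0, 0], "rot": [0, 0, 0], "hand": 0}
    - {"travel": [0, 0, 0], "rot": [0, 0, 0], "hand": 0}
    - {"travel": [0, 0, 0], "rot": [0, 0, 0], "hand": 0}
    - {"travel": [0, 0, 0], "rot": [0, 0, 0], "hand": 0}

```text
clock: 4.32
position: [636.8, -160.7, 117.2]
ee_rot: [0.988, -0.152, 0.001, 0.0]
contact_force: [0.2, 0.4, 5.9]
gripper_width: 28.1
grasp_force: 59.2
```

The leg is gripped, with its underside 103 mm below the TCP, so it should be set down at z≈118. Lifting now.

Request:
servo_tool:
  motion:
    - {"travel": [0, 0, -0.03], "rot": [0, 0, 0], "hand": 0}
    - {"travel": [0, 0, -0.06], "rot": [0, 0, 0], "hand": 0}
    - {"travel": [0, 0, -0.08], "rot": [0, 0, 0], "hand": 0}
    - {"travel": [0, 0, -0.08], "rot": [0, 0, 0], "hand": 0}
    - {"travel": [0, 0, -0.08], "rot": [0, 0, 0], "hand": 0}
    - {"travel": [0, 0, -0.08], "rot": [0, 0, 0], "hand": 0}
    - {"travel": [0, 0, -0.06], "rot": [0, 0, 0], "hand": 0}
    - {"travel": [0, 0, -0.04], "rot": [0, 0, 0], "hand": 0}
    - {"travel": [0, 0, 0], "rot": [0, 0, 0], "hand": 0}

```text
clock: 5.07
position: [636.7, -160.7, 245.8]
ee_rot: [0.988, -0.152, 0.002, -0.0]
contact_force: [0.3, -0.5, -0.7]
gripper_width: 28.0
grasp_force: 59.1
```

```bash
python3 go.py back 240
```

```text
pos [ 636.7 -160.7  245.8] delta mm [ -61.7 -265.8    5.8] frac [-0.247 -1.063  0.023] yaw [ 0.954 -0.3  ] tilt [ 3.1e-03 -3.0e-04 -1.0e+00] F [ 0.3 -0.5 -0.7] w 28.0 gf 59.1 t 5.07
```

Request:
servo_tool:
  motion:
    - {"travel": [-0.01, -0.05, 0], "rot": [0, 0, 0], "hand": 0}
    - {"travel": [-0.03, -0.12, 0], "rot": [0, 0, 0], "hand": 0}
    - {"travel": [-0.03, -0.14, 0], "rot": [0, 0, 0], "hand": 0}
    - {"travel": [-0.03, -0.14, 0], "rot": [0, 0, 0], "hand": 0}
    - {"travel": [-0.03, -0.14, 0], "rot": [0, 0, 0], "hand": 0}
    - {"travel": [-0.03, -0.14, 0], "rot": [0, 0, 0], "hand": 0}
    - {"travel": [-0.03, -0.14, 0], "rot": [0, 0, 0], "hand": 0}
    - {"travel": [-0.03, -0.12, 0], "rot": [0, 0, 0], "hand": 0}
    - {"travel": [-0.02, -0.07, 0], "rot": [0, 0, 0], "hand": 0}
    - {"travel": [0, 0, 0], "rot": [0, 0, 0], "hand": 0}

```text
clock: 5.9
position: [657.3, 114.8, 241.0]
ee_rot: [0.989, -0.149, -0.002, 0.0]
contact_force: [0.7, -0.2, -0.8]
gripper_width: 28.3
grasp_force: 59.3
```

Request:
servo_tool:
  motion:
    - {"travel": [0, 0, 0.06], "rot": [0, 0, 0], "hand": 0}
    - {"travel": [0, 0, 0.08], "rot": [0, 0, 0], "hand": 0}
    - {"travel": [0, 0, 0.08], "rot": [0, 0, 0], "hand": 0}
    - {"travel": [0, 0, 0.08], "rot": [0, 0, 0], "hand": 0}
    - {"travel": [0, 0, 0.06], "rot": [0, 0, 0], "hand": 0}
    - {"travel": [0, 0, 0.03], "rot": [0, 0, 0], "hand": 0}
    - {"travel": [0, 0, 0], "rot": [0, 0, 0], "hand": 0}

```text
clock: 6.48
position: [656.4, 109.5, 142.7]
ee_rot: [0.988, -0.152, -0.003, 0.001]
contact_force: [0.3, -0.6, -1.1]
gripper_width: 27.9
grasp_force: 59.3
```

```bash
python3 go.py back 118
python3 - <<'E'
from h import *
a=get_image("scene")[0];cv2.imwrite("pics/s2.png",cv2.resize(a[60:320,240:560],None,fx=2,fy=2)[:,:,::-1])
E
```

```text
pos [656.4 109.5 142.7] delta mm [ 0.7 -2.3 24.7] frac [ 0.003 -0.009  0.099] yaw [ 0.954 -0.301] tilt [-0.0067 -0.002  -1.    ] F [ 0.3 -0.6 -1.1] w 27.9 gf 59.3 t 6.48
```

View pics/s2.png

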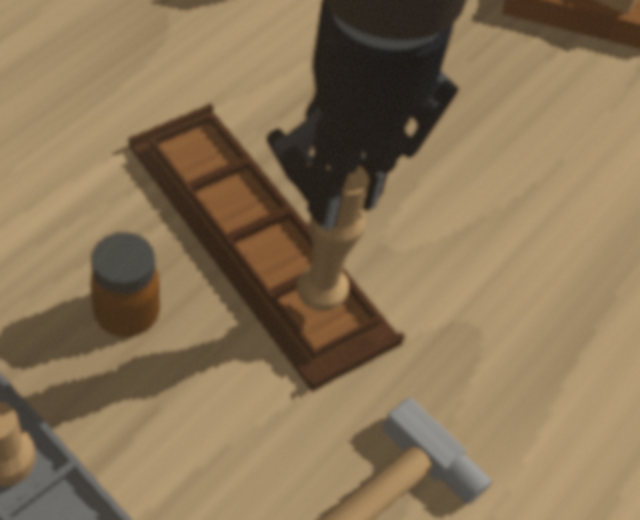

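The leg hangs above the back pocket, foot at crop (325,290) and top at (355,180). It looks slightly leaning, so I'll check the expected projection.

```bash
cat > lean.py <<'E'
from h import *
# lean of the held leg: fit axis to depth points seen by scene camera below the fingers
def held(off,legh,dump=None):
    s=sensors.read_state();p=s["position"];zb=p[2]-off
    X=cloud("scene",get_image("scene")[1])
    m=(np.hypot(X[...,0]-p[0],X[...,1]-p[1])<45)&(X[...,2]>max(zb-8,30))&(X[...,2]<p[2]-2)
    Y=X[m];out=[]
    v=np.array([-.69,.72]) # toward camera, rough horizontal
    for z in np.arange(Y[:,2].min(),Y[:,2].max(),8):
        q=Y[(Y[:,2]>=z)&(Y[:,2]<z+8)]
        if len(q)>8:
            w=np.array([.731,.682]);l=(q[:,:2]-p[:2])@w   # image-right lateral
            n=(q[:,:2]-p[:2])@np.array([.69,-.72])
            out.append((round(z+4-zb),len(q),l.min().round(1),l.max().round(1),((l.min()+l.max())/2).round(1),n.max().round(1)))
    print("h_above_foot n latmin latmax latmid nearmax");[print(*o) for o in out]
    c=camera_params("scene")
    Q=np.array([[p[0],p[1],zb],[p[0],p[1],zb+legh]])
    print("expect foot/top px",cv2.projectPoints(Q,cv2.Rodrigues(c["R"])[0],c["t"],c["camera_matrix"],c["dist"])[0].reshape(-1,2).round(1).tolist())
E
python3 -c "
from lean import *
held(103,136)"
```

```text
h_above_foot n latmin latmax latmid nearmax
4 48 -20.5 17.7 -1.4 18.9
12 191 -20.2 19.0 -0.6 18.7
20 102 -17.6 14.0 -1.8 13.5
28 49 -12.7 10.1 -1.3 11.9
36 46 -12.8 10.5 -1.1 11.3
44 53 -13.3 10.4 -1.5 12.0
52 40 -12.9 10.7 -1.1 12.4
60 39 -15.0 11.4 -1.8 15.1
68 42 -16.2 14.7 -0.8 17.3
76 54 -18.8 14.8 -2.0 18.6
84 78 -19.9 17.3 -1.3 20.0
92 161 -20.1 18.2 -0.9 20.4
100 48 -6.5 15.6 4.5 17.0
expect foot/top px [[402.0, 205.9], [414.8, 147.5]]
```

The leg is vertical, so the lean was only perspective. Lowering.

Request:
servo_tool:
  motion:
    - {"travel": [0.003, -0.008, 0.03], "rot": [0, 0, 0], "hand": 0}
    - {"travel": [0, 0, 0.03], "rot": [0, 0, 0], "hand": 0}
    - {"travel": [0, 0, 0.02], "rot": [0, 0, 0], "hand": 0}
    - {"travel": [0, 0, 0.01], "rot": [0, 0, 0], "hand": 0}
    - {"travel": [0, 0, 0], "rot": [0, 0, 0], "hand": 0}
    - {"travel": [0, 0, 0], "rot": [0, 0, 0], "hand": 0}

```text
clock: 7.08
position: [659.7, 111.8, 123.7]
ee_rot: [0.988, -0.152, -0.0, 0.0]
contact_force: [0.2, -0.0, -0.8]
gripper_width: 28.1
grasp_force: 59.3
```

```bash
python3 go.py back 117
```

```text
pos [659.7 111.8 123.7] delta mm [-1.9  1.1  6.7] frac [-0.008  0.004  0.027] yaw [ 0.954 -0.3  ] tilt [-2.e-04 -2.e-04 -1.e+00] F [ 0.2 -0.  -0.8] w 28.1 gf 59.3 t 7.08
```

Request:
servo_tool:
  motion:
    - {"travel": [-0.006, 0.004, 0.008], "rot": [0, 0, 0], "hand": 0}
    - {"travel": [0, 0, 0.008], "rot": [0, 0, 0], "hand": 0}
    - {"travel": [0, 0, 0.006], "rot": [0, 0, 0], "hand": 0}
    - {"travel": [0, 0, 0.004], "rot": [0, 0, 0], "hand": 0}
    - {"travel": [0, 0, 0], "rot": [0, 0, 0], "hand": 0}
    - {"travel": [0, 0, 0], "rot": [0, 0, 0], "hand": 0}

```text
clock: 7.58
position: [658.0, 111.4, 117.3]
ee_rot: [0.988, -0.152, 0.0, -0.0]
contact_force: [-0.3, 0.5, -1.2]
gripper_width: 27.9
grasp_force: 59.5
```

Request:
servo_tool:
  motion:
    - {"travel": [0, 0, 0.004], "rot": [0, 0, 0], "hand": 0}
    - {"travel": [0, 0, 0], "rot": [0, 0, 0], "hand": 0}
    - {"travel": [0, 0, 0], "rot": [0, 0, 0], "hand": 0}

```text
clock: 7.83
position: [658.3, 111.4, 117.3]
ee_rot: [0.988, -0.152, 0.001, -0.0]
contact_force: [-1.8, -0.4, 4.7]
gripper_width: 28.0
grasp_force: 59.6
```

Request:
servo_tool:
  motion:
    - {"travel": [0, 0, 0.004], "rot": [0, 0, 0], "hand": 0}
    - {"travel": [0, 0, 0], "rot": [0, 0, 0], "hand": 0}
    - {"travel": [0, 0, 0], "rot": [0, 0, 0], "hand": 0}

```text
clock: 8.08
position: [658.5, 111.4, 117.2]
ee_rot: [0.988, -0.152, 0.001, -0.0]
contact_force: [-2.2, 0.6, 7.8]
gripper_width: 28.1
grasp_force: 60.1
```

The leg touches the floor. Releasing and rising.

Request:
servo_tool:
  motion:
    - {"travel": [0, 0, 0], "rot": [0, 0, 0], "hand": 0.4}
    - {"travel": [0, 0, 0], "rot": [0, 0, 0], "hand": 0.5}
    - {"travel": [0, 0, 0], "rot": [0, 0, 0], "hand": 0.7}
    - {"travel": [0, 0, 0], "rot": [0, 0, 0], "hand": 0.9}
    - {"travel": [0, 0, 0], "rot": [0, 0, 0], "hand": 0.9}
    - {"travel": [0, 0, 0], "rot": [0, 0, 0], "hand": 0.9}

```text
clock: 8.58
position: [657.9, 111.4, 115.0]
ee_rot: [0.988, -0.152, -0.0, 0.0]
contact_force: [0.3, 0.4, 0.4]
gripper_width: 76.6
grasp_force: 0.0
```

Request:
servo_tool:
  motion:
    - {"travel": [0, 0, -0.03], "rot": [0, 0, 0], "hand": 1}
    - {"travel": [0, 0, -0.05], "rot": [0, 0, 0], "hand": 1}
    - {"travel": [0, 0, -0.08], "rot": [0, 0, 0], "hand": 1}
    - {"travel": [0, 0, -0.08], "rot": [0, 0, 0], "hand": 1}
    - {"travel": [0, 0, -0.08], "rot": [0, 0, 0], "hand": 1}
    - {"travel": [0, 0, -0.08], "rot": [0, 0, 0], "hand": 1}
    - {"travel": [0, 0, -0.04], "rot": [0, 0, 0], "hand": 1}
    - {"travel": [0, 0, 0], "rot": [0, 0, 0], "hand": 1}

```text
clock: 9.25
position: [659.4, 111.8, 229.0]
ee_rot: [0.988, -0.152, 0.003, -0.001]
contact_force: [-0.0, 0.5, 1.2]
gripper_width: 85.5
grasp_force: 0.0
```

```bash
python3 go.py tall 220
```

```text
pos [659.4 111.8 229. ] delta mm [-133.7  304.     7.2] frac [-0.535  1.216  0.029] yaw [ 0.954 -0.3  ] tilt [ 0.0063  0.0018 -1.    ] F [-0.   0.5  1.2] w 85.5 gf 0.0 t 9.25
```

Request:
servo_tool:
  motion:
    - {"travel": [-0.06, 0.14, 0], "rot": [0, 0, 0], "hand": 1}
    - {"travel": [-0.06, 0.14, 0], "rot": [0, 0, 0], "hand": 1}
    - {"travel": [-0.06, 0.14, 0], "rot": [0, 0, 0], "hand": 1}
    - {"travel": [-0.06, 0.14, 0], "rot": [0, 0, 0], "hand": 1}
    - {"travel": [-0.06, 0.14, 0], "rot": [0, 0, 0], "hand": 1}
    - {"travel": [-0.06, 0.14, 0], "rot": [0, 0, 0], "hand": 1}
    - {"travel": [-0.06, 0.14, 0], "rot": [0, 0, 0], "hand": 1}
    - {"travel": [-0.06, 0.14, 0], "rot": [0, 0, 0], "hand": 1}
    - {"travel": [-0.055, 0.096, 0], "rot": [0, 0, 0], "hand": 1}
    - {"travel": [0, 0, 0], "rot": [0, 0, 0], "hand": 1}

```text
clock: 10.08
position: [434.5, -140.6, 224.2]
ee_rot: [0.988, -0.154, -0.002, -0.0]
contact_force: [0.1, -0.0, 0.9]
gripper_width: 85.2
grasp_force: 0.0
```

```bash
python3 go.py tall 91
python3 - <<'E'
from h import *
X=cloud("top",get_image("top")[1])
# placed leg
m=(np.hypot(X[...,0]-657.6,X[...,1]-111.4)<40)&(X[...,2]>145)&(X[...,2]<156)
print("placed tallest",cv2.minEnclosingCircle(X[m][:,:2].astype(np.float32)),X[m][:,2].mean(),m.sum())
E
```

```text
pos [ 434.5 -140.6  224.2] delta mm [  5.7  -4.2 133.2] frac [ 0.023 -0.017  0.533] yaw [ 0.953 -0.304] tilt [-3.7e-03  8.0e-04 -1.0e+00] F [ 0.1 -0.   0.9] w 85.2 gf 0.0 t 10.08
placed tallest ((656.2474975585938, 111.1153793334961), 14.926178932189941) 150.4297667959077 378
```

The tallest leg is well placed. Descending on leg_tall.

Request:
servo_tool:
  motion:
    - {"travel": [0.012, -0.009, 0.05], "rot": [0, 0, 0], "hand": 1}
    - {"travel": [0.011, -0.008, 0.05], "rot": [0, 0, 0], "hand": 1}
    - {"travel": [0, 0, 0.08], "rot": [0, 0, 0], "hand": 1}
    - {"travel": [0, 0, 0.04], "rot": [0, 0, 0], "hand": 1}
    - {"travel": [0, 0, 0], "rot": [0, 0, 0], "hand": 1}
    - {"travel": [0, 0, 0], "rot": [0, 0, 0], "hand": 1}

```text
clock: 10.63
position: [446.0, -135.7, 169.5]
ee_rot: [0.988, -0.151, -0.001, 0.0]
contact_force: [-0.3, 0.2, 0.4]
gripper_width: 85.2
grasp_force: 0.0
```

```bash
python3 go.py tall 94
```

```text
pos [ 446.  -135.7  169.5] delta mm [-4.2  3.9 75.5] frac [-0.017  0.016  0.302] yaw [ 0.954 -0.299] tilt [-2.1e-03 -3.0e-04 -1.0e+00] F [-0.3  0.2  0.4] w 85.2 gf 0.0 t 10.63
```

Request:
servo_tool:
  motion:
    - {"travel": [-0.009, 0.008, 0.04], "rot": [0, 0, 0], "hand": 1}
    - {"travel": [-0.008, 0.008, 0.05], "rot": [0, 0, 0], "hand": 1}
    - {"travel": [0, 0, 0.08], "rot": [0, 0, 0], "hand": 1}
    - {"travel": [0, 0, 0.08], "rot": [0, 0, 0], "hand": 1}
    - {"travel": [0, 0, 0.05], "rot": [0, 0, 0], "hand": 1}
    - {"travel": [0, 0, 0.01], "rot": [0, 0, 0], "hand": 1}
    - {"travel": [0, 0, 0], "rot": [0, 0, 0], "hand": 1}
    - {"travel": [0, 0, 0], "rot": [0, 0, 0], "hand": 1}
    - {"travel": [0, 0, 0], "rot": [0, 0, 0], "hand": 1}

```text
clock: 11.38
position: [441.9, -138.6, 94.1]
ee_rot: [0.988, -0.152, 0.001, -0.0]
contact_force: [0.8, 0.1, 1.1]
gripper_width: 85.4
grasp_force: 0.0
```

```bash
python3 go.py tall 92
```

```text
pos [ 441.9 -138.6   94.1] delta mm [-1.2 -0.   2.1] frac [-0.005 -0.     0.008] yaw [ 0.954 -0.3  ] tilt [ 2.8e-03 -1.0e-04 -1.0e+00] F [0.8 0.1 1.1] w 85.4 gf 0.0 t 11.38
```

Request:
servo_tool:
  motion:
    - {"travel": [-0.004, 0, 0.006], "rot": [0, 0, 0], "hand": 1}
    - {"travel": [0, 0, 0], "rot": [0, 0, 0], "hand": 0.5}
    - {"travel": [0, 0, 0], "rot": [0, 0, 0], "hand": 0}
    - {"travel": [0, 0, 0], "rot": [0, 0, 0], "hand": 0}
    - {"travel": [0, 0, 0], "rot": [0, 0, 0], "hand": 0}
    - {"travel": [0, 0, 0], "rot": [0, 0, 0], "hand": 0}
    - {"travel": [0, 0, 0], "rot": [0, 0, 0], "hand": 0}
    - {"travel": [0, 0, 0], "rot": [0, 0, 0], "hand": 0}
    - {"travel": [0, 0, 0], "rot": [0, 0, 0], "hand": 0}
    - {"travel": [0, 0, 0], "rot": [0, 0, 0], "hand": 0}

```text
clock: 12.22
position: [440.1, -138.4, 91.6]
ee_rot: [0.988, -0.152, 0.0, 0.0]
contact_force: [0.4, 0.4, 3.8]
gripper_width: 28.5
grasp_force: 59.2
```

Request:
servo_tool:
  motion:
    - {"travel": [0, 0, -0.03], "rot": [0, 0, 0], "hand": 0}
    - {"travel": [0, 0, -0.06], "rot": [0, 0, 0], "hand": 0}
    - {"travel": [0, 0, -0.08], "rot": [0, 0, 0], "hand": 0}
    - {"travel": [0, 0, -0.1], "rot": [0, 0, 0], "hand": 0}
    - {"travel": [0, 0, -0.1], "rot": [0, 0, 0], "hand": 0}
    - {"travel": [0, 0, -0.1], "rot": [0, 0, 0], "hand": 0}
    - {"travel": [0, 0, -0.06], "rot": [0, 0, 0], "hand": 0}
    - {"travel": [0, 0, -0.03], "rot": [0, 0, 0], "hand": 0}
    - {"travel": [0, 0, 0], "rot": [0, 0, 0], "hand": 0}
    - {"travel": [0, 0, 0], "rot": [0, 0, 0], "hand": 0}

```text
clock: 13.05
position: [439.0, -138.2, 230.5]
ee_rot: [0.988, -0.152, -0.001, -0.0]
contact_force: [0.1, -0.8, -1.9]
gripper_width: 28.6
grasp_force: 59.1
```

```bash
python3 go.py second 225
```

```text
pos [ 439.  -138.2  230.5] delta mm [  67.5 -303.3    5.5] frac [ 0.27  -1.213  0.022] yaw [ 0.954 -0.301] tilt [-1.4e-03  7.0e-04 -1.0e+00] F [ 0.1 -0.8 -1.9] w 28.6 gf 59.1 t 13.05
```

Request:
servo_tool:
  motion:
    - {"travel": [0.02, -0.07, 0], "rot": [0, 0, 0], "hand": 0}
    - {"travel": [0.03, -0.14, 0], "rot": [0, 0, 0], "hand": 0}
    - {"travel": [0.03, -0.15, 0], "rot": [0, 0, 0], "hand": 0}
    - {"travel": [0.03, -0.15, 0], "rot": [0, 0, 0], "hand": 0}
    - {"travel": [0.03, -0.15, 0], "rot": [0, 0, 0], "hand": 0}
    - {"travel": [0.03, -0.15, 0], "rot": [0, 0, 0], "hand": 0}
    - {"travel": [0.03, -0.15, 0], "rot": [0, 0, 0], "hand": 0}
    - {"travel": [0.03, -0.13, 0], "rot": [0, 0, 0], "hand": 0}
    - {"travel": [0.03, -0.09, 0], "rot": [0, 0, 0], "hand": 0}
    - {"travel": [0.01, -0.033, 0], "rot": [0, 0, 0], "hand": 0}

```text
clock: 13.88
position: [595.8, 133.4, 228.0]
ee_rot: [0.989, -0.151, -0.002, 0.001]
contact_force: [0.5, -0.6, -1.5]
gripper_width: 28.6
grasp_force: 59.4
```

Request:
servo_tool:
  motion:
    - {"travel": [0, 0, 0], "rot": [0, 0, 0], "hand": 0}
    - {"travel": [0, 0, 0.06], "rot": [0, 0, 0], "hand": 0}
    - {"travel": [0, 0, 0.08], "rot": [0, 0, 0], "hand": 0}
    - {"travel": [0, 0, 0.08], "rot": [0, 0, 0], "hand": 0}
    - {"travel": [0, 0, 0.08], "rot": [0, 0, 0], "hand": 0}
    - {"travel": [0, 0, 0.08], "rot": [0, 0, 0], "hand": 0}
    - {"travel": [0, 0, 0.06], "rot": [0, 0, 0], "hand": 0}
    - {"travel": [0, 0, 0.03], "rot": [0, 0, 0], "hand": 0}
    - {"travel": [0, 0, 0], "rot": [0, 0, 0], "hand": 0}
    - {"travel": [0, 0, 0], "rot": [0, 0, 0], "hand": 0}

```text
clock: 14.72
position: [594.9, 129.8, 113.9]
ee_rot: [0.988, -0.152, -0.0, 0.0]
contact_force: [0.1, 0.6, -0.6]
gripper_width: 29.0
grasp_force: 59.4
```

```bash
python3 go.py second 92; python3 -c "
from lean import *
held(78,114)"
```

```text
pos [594.9 129.8 113.9] delta mm [-0.7 -0.9 21.9] frac [-0.003 -0.003  0.088] yaw [ 0.954 -0.301] tilt [-6.e-04 -7.e-04 -1.e+00] F [ 0.1  0.6 -0.6] w 29.0 gf 59.4 t 14.72
h_above_foot n latmin latmax latmid nearmax
6 41 -19.0 17.6 -0.7 22.2
14 158 -19.3 21.6 1.2 22.5
22 113 -16.7 17.6 0.5 21.0
30 28 -10.9 12.9 1.0 17.5
38 18 -12.4 9.3 -1.5 20.7
46 49 -18.8 19.7 0.5 24.3
54 149 -19.0 22.0 1.5 24.7
62 134 -16.5 19.2 1.4 22.6
70 63 -12.6 15.2 1.3 18.6
expect foot/top px [[379.0, 179.5], [385.9, 130.6]]
```

Upright, with about 3 mm offset toward the camera that I'll correct. Lowering.

Request:
servo_tool:
  motion:
    - {"travel": [-0.006, -0.004, 0.02], "rot": [0, 0, 0], "hand": 0}
    - {"travel": [-0.005, -0.003, 0.02], "rot": [0, 0, 0], "hand": 0}
    - {"travel": [0, 0, 0.02], "rot": [0, 0, 0], "hand": 0}
    - {"travel": [0, 0, 0.014], "rot": [0, 0, 0], "hand": 0}
    - {"travel": [0, 0, 0.006], "rot": [0, 0, 0], "hand": 0}
    - {"travel": [0, 0, 0], "rot": [0, 0, 0], "hand": 0}
    - {"travel": [0, 0, 0], "rot": [0, 0, 0], "hand": 0}
    - {"travel": [0, 0, 0], "rot": [0, 0, 0], "hand": 0}

```text
clock: 15.43
position: [593.2, 133.2, 94.0]
ee_rot: [0.988, -0.152, 0.0, -0.0]
contact_force: [-0.1, -0.0, -1.4]
gripper_width: 28.6
grasp_force: 59.4
```

Request:
servo_tool:
  motion:
    - {"travel": [0, 0, 0.004], "rot": [0, 0, 0], "hand": 0}
    - {"travel": [0, 0, 0.004], "rot": [0, 0, 0], "hand": 0}
    - {"travel": [0, 0, 0], "rot": [0, 0, 0], "hand": 0}
    - {"travel": [0, 0, 0], "rot": [0, 0, 0], "hand": 0}

```text
clock: 15.77
position: [593.0, 133.1, 91.8]
ee_rot: [0.988, -0.152, -0.0, 0.0]
contact_force: [0.1, 0.6, -0.8]
gripper_width: 28.5
grasp_force: 59.4
```

Request:
servo_tool:
  motion:
    - {"travel": [0, 0, 0.004], "rot": [0, 0, 0], "hand": 0}
    - {"travel": [0, 0, 0.002], "rot": [0, 0, 0], "hand": 0}
    - {"travel": [0, 0, 0], "rot": [0, 0, 0], "hand": 0}
    - {"travel": [0, 0, 0], "rot": [0, 0, 0], "hand": 0}

```text
clock: 16.1
position: [593.3, 133.2, 91.6]
ee_rot: [0.988, -0.152, 0.001, -0.0]
contact_force: [-1.9, 0.0, 5.0]
gripper_width: 28.2
grasp_force: 60.2
```

Contact. Releasing and rising, then on to leg_short.

Request:
servo_tool:
  motion:
    - {"travel": [0, 0, 0], "rot": [0, 0, 0], "hand": 0.4}
    - {"travel": [0, 0, 0], "rot": [0, 0, 0], "hand": 0.5}
    - {"travel": [0, 0, 0], "rot": [0, 0, 0], "hand": 0.7}
    - {"travel": [0, 0, 0], "rot": [0, 0, 0], "hand": 0.9}
    - {"travel": [0, 0, 0], "rot": [0, 0, 0], "hand": 0.9}
    - {"travel": [0, 0, 0], "rot": [0, 0, 0], "hand": 0.9}

```text
clock: 16.6
position: [593.0, 133.1, 90.1]
ee_rot: [0.988, -0.152, -0.0, 0.0]
contact_force: [0.4, -0.4, -0.0]
gripper_width: 76.7
grasp_force: 0.0
```

Request:
servo_tool:
  motion:
    - {"travel": [0, 0, -0.03], "rot": [0, 0, 0], "hand": 0.9}
    - {"travel": [0, 0, -0.05], "rot": [0, 0, 0], "hand": 0.9}
    - {"travel": [0, 0, -0.08], "rot": [0, 0, 0], "hand": 1}
    - {"travel": [0, 0, -0.08], "rot": [0, 0, 0], "hand": 1}
    - {"travel": [0, 0, -0.08], "rot": [0, 0, 0], "hand": 1}
    - {"travel": [0, 0, -0.08], "rot": [0, 0, 0], "hand": 1}
    - {"travel": [0, 0, -0.04], "rot": [0, 0, 0], "hand": 1}
    - {"travel": [0, 0, 0], "rot": [0, 0, 0], "hand": 1}
    - {"travel": [0, 0, 0], "rot": [0, 0, 0], "hand": 1}

```text
clock: 17.35
position: [592.8, 133.2, 200.4]
ee_rot: [0.988, -0.152, 0.0, -0.0]
contact_force: [-0.2, 0.8, -0.2]
gripper_width: 85.5
grasp_force: 0.0
```

```bash
python3 go.py short 200
```

```text
pos [592.8 133.2 200.4] delta mm [-1.700e+00  2.837e+02  1.000e-01] frac [-7.000e-03  1.135e+00  1.000e-03] yaw [ 0.954 -0.3  ] tilt [ 2.e-04  8.e-04 -1.e+00] F [-0.2  0.8 -0.2] w 85.5 gf 0.0 t 17.35
```

Request:
servo_tool:
  motion:
    - {"travel": [0, 0.1, 0], "rot": [0, 0, 0], "hand": 1}
    - {"travel": [0, 0.15, 0], "rot": [0, 0, 0], "hand": 1}
    - {"travel": [0, 0.15, 0], "rot": [0, 0, 0], "hand": 1}
    - {"travel": [0, 0.15, 0], "rot": [0, 0, 0], "hand": 1}
    - {"travel": [0, 0.15, 0], "rot": [0, 0, 0], "hand": 1}
    - {"travel": [0, 0.15, 0], "rot": [0, 0, 0], "hand": 1}
    - {"travel": [-0.004, 0.14, 0], "rot": [0, 0, 0], "hand": 1}
    - {"travel": [-0.003, 0.1, 0], "rot": [0, 0, 0], "hand": 1}
    - {"travel": [0, 0.045, 0], "rot": [0, 0, 0], "hand": 1}
    - {"travel": [0, 0, 0], "rot": [0, 0, 0], "hand": 1}

```text
clock: 18.18
position: [504.6, -138.7, 198.9]
ee_rot: [0.988, -0.153, -0.002, 0.0]
contact_force: [0.8, 0.9, -0.3]
gripper_width: 85.4
grasp_force: 0.0
```

Request:
servo_tool:
  motion:
    - {"travel": [0, 0, 0.06], "rot": [0, 0, 0], "hand": 1}
    - {"travel": [0, 0, 0.08], "rot": [0, 0, 0], "hand": 1}
    - {"travel": [0, 0, 0.04], "rot": [0, 0, 0], "hand": 1}
    - {"travel": [0, 0, 0], "rot": [0, 0, 0], "hand": 1}
    - {"travel": [0, 0, 0], "rot": [0, 0, 0], "hand": 1}

```text
clock: 18.6
position: [506.3, -136.4, 154.7]
ee_rot: [0.989, -0.151, -0.001, 0.0]
contact_force: [0.7, -0.5, -1.0]
gripper_width: 85.3
grasp_force: 0.0
```

```bash
python3 go.py short 70
python3 - <<'E'
from h import *
X=cloud("top",get_image("top")[1])
for n,x,y,z in [("tallest",657.6,111.4,150),("tall",594.5,130.8,128)]:
    m=(np.hypot(X[...,0]-x,X[...,1]-y)<40)&(abs(X[...,2]-z)<6)
    print(n,cv2.minEnclosingCircle(X[m][:,:2].astype(np.float32)),X[m][:,2].mean(),m.sum())
E
```

```text
pos [ 506.3 -136.4  154.7] delta mm [ 0.   0.5 84.7] frac [0.    0.002 0.339] yaw [ 0.954 -0.299] tilt [-1.9e-03 -4.0e-04 -1.0e+00] F [ 0.7 -0.5 -1. ] w 85.3 gf 0.0 t 18.6
tallest ((656.3560791015625, 111.44166564941406), 15.110313415527344) 150.38636419902534 382
tall ((594.8301391601562, 131.9099578857422), 14.840177536010742) 128.22946694963514 364
```

Both placed legs are centred and upright.

Request:
servo_tool:
  motion:
    - {"travel": [0, 0.002, 0.05], "rot": [0, 0, 0], "hand": 1}
    - {"travel": [0, 0, 0.08], "rot": [0, 0, 0], "hand": 1}
    - {"travel": [0, 0, 0.08], "rot": [0, 0, 0], "hand": 1}
    - {"travel": [0, 0, 0.08], "rot": [0, 0, 0], "hand": 1}
    - {"travel": [0, 0, 0.04], "rot": [0, 0, 0], "hand": 1}
    - {"travel": [0, 0, 0.008], "rot": [0, 0, 0], "hand": 1}
    - {"travel": [0, 0, 0], "rot": [0, 0, 0], "hand": 1}
    - {"travel": [0, 0, 0], "rot": [0, 0, 0], "hand": 1}

```text
clock: 19.32
position: [507.2, -137.4, 72.0]
ee_rot: [0.988, -0.152, 0.001, -0.0]
contact_force: [-0.3, -0.6, -0.3]
gripper_width: 85.2
grasp_force: 0.0
```

```bash
python3 go.py short 70
```

```text
pos [ 507.2 -137.4   72. ] delta mm [-1.3 -0.2  2. ] frac [-0.005 -0.001  0.008] yaw [ 0.954 -0.3  ] tilt [ 2.4e-03 -3.0e-04 -1.0e+00] F [-0.3 -0.6 -0.3] w 85.2 gf 0.0 t 19.32
```

Request:
servo_tool:
  motion:
    - {"travel": [-0.004, 0, 0.004], "rot": [0, 0, 0], "hand": 1}
    - {"travel": [0, 0, 0], "rot": [0, 0, 0], "hand": 0.5}
    - {"travel": [0, 0, 0], "rot": [0, 0, 0], "hand": 0}
    - {"travel": [0, 0, 0], "rot": [0, 0, 0], "hand": 0}
    - {"travel": [0, 0, 0], "rot": [0, 0, 0], "hand": 0}
    - {"travel": [0, 0, 0], "rot": [0, 0, 0], "hand": 0}
    - {"travel": [0, 0, 0], "rot": [0, 0, 0], "hand": 0}
    - {"travel": [0, 0, 0], "rot": [0, 0, 0], "hand": 0}
    - {"travel": [0, 0, 0], "rot": [0, 0, 0], "hand": 0}
    - {"travel": [0, 0, 0], "rot": [0, 0, 0], "hand": 0}

```text
clock: 20.15
position: [505.6, -137.1, 70.2]
ee_rot: [0.988, -0.152, 0.001, -0.0]
contact_force: [-0.2, 1.3, 3.5]
gripper_width: 27.7
grasp_force: 59.0
```

Request:
servo_tool:
  motion:
    - {"travel": [0, 0, -0.03], "rot": [0, 0, 0], "hand": 0}
    - {"travel": [0, 0, -0.06], "rot": [0, 0, 0], "hand": 0}
    - {"travel": [0, 0, -0.08], "rot": [0, 0, 0], "hand": 0}
    - {"travel": [0, 0, -0.1], "rot": [0, 0, 0], "hand": 0}
    - {"travel": [0, 0, -0.1], "rot": [0, 0, 0], "hand": 0}
    - {"travel": [0, 0, -0.1], "rot": [0, 0, 0], "hand": 0}
    - {"travel": [0, 0, -0.06], "rot": [0, 0, 0], "hand": 0}
    - {"travel": [0, 0, -0.03], "rot": [0, 0, 0], "hand": 0}
    - {"travel": [0, 0, 0], "rot": [0, 0, 0], "hand": 0}
    - {"travel": [0, 0, 0], "rot": [0, 0, 0], "hand": 0}

```text
clock: 20.98
position: [504.3, -137.0, 209.0]
ee_rot: [0.988, -0.152, -0.001, -0.0]
contact_force: [-0.8, -0.1, -1.3]
gripper_width: 27.9
grasp_force: 59.0
```

```bash
python3 go.py third 210
```

```text
pos [ 504.3 -137.   209. ] delta mm [ -60.4 -282.1   -0.9] frac [-0.242 -1.128 -0.003] yaw [ 0.954 -0.301] tilt [-1.5e-03  6.0e-04 -1.0e+00] F [-0.8 -0.1 -1.3] w 27.9 gf 59.0 t 20.98
```

Request:
servo_tool:
  motion:
    - {"travel": [-0.02, -0.07, 0], "rot": [0, 0, 0], "hand": 0}
    - {"travel": [-0.03, -0.13, 0], "rot": [0, 0, 0], "hand": 0}
    - {"travel": [-0.03, -0.14, 0], "rot": [0, 0, 0], "hand": 0}
    - {"travel": [-0.03, -0.14, 0], "rot": [0, 0, 0], "hand": 0}
    - {"travel": [-0.03, -0.14, 0], "rot": [0, 0, 0], "hand": 0}
    - {"travel": [-0.03, -0.14, 0], "rot": [0, 0, 0], "hand": 0}
    - {"travel": [-0.03, -0.14, 0], "rot": [0, 0, 0], "hand": 0}
    - {"travel": [-0.03, -0.12, 0], "rot": [0, 0, 0], "hand": 0}
    - {"travel": [-0.012, -0.08, 0], "rot": [0, 0, 0], "hand": 0}
    - {"travel": [0, -0.028, 0], "rot": [0, 0, 0], "hand": 0}

```text
clock: 21.82
position: [531.3, 152.5, 207.5]
ee_rot: [0.989, -0.15, -0.002, 0.001]
contact_force: [0.2, -1.2, -0.3]
gripper_width: 28.0
grasp_force: 59.1
```

Request:
servo_tool:
  motion:
    - {"travel": [0, 0, 0], "rot": [0, 0, 0], "hand": 0}
    - {"travel": [0, 0, 0.06], "rot": [0, 0, 0], "hand": 0}
    - {"travel": [0, 0, 0.08], "rot": [0, 0, 0], "hand": 0}
    - {"travel": [0, 0, 0.08], "rot": [0, 0, 0], "hand": 0}
    - {"travel": [0, 0, 0.08], "rot": [0, 0, 0], "hand": 0}
    - {"travel": [0, 0, 0.08], "rot": [0, 0, 0], "hand": 0}
    - {"travel": [0, 0, 0.06], "rot": [0, 0, 0], "hand": 0}
    - {"travel": [0, 0, 0.03], "rot": [0, 0, 0], "hand": 0}
    - {"travel": [0, 0, 0], "rot": [0, 0, 0], "hand": 0}
    - {"travel": [0, 0, 0], "rot": [0, 0, 0], "hand": 0}

```text
clock: 22.65
position: [532.0, 149.1, 92.2]
ee_rot: [0.988, -0.152, -0.0, 0.0]
contact_force: [-0.1, 0.1, -0.6]
gripper_width: 27.9
grasp_force: 59.1
```

```bash
python3 go.py third 71; python3 -c "
from lean import *
held(56,92)"
```

```text
pos [532.  149.1  92.2] delta mm [-0.8 -0.9 21.2] frac [-0.003 -0.004  0.085] yaw [ 0.954 -0.301] tilt [-7.e-04 -8.e-04 -1.e+00] F [-0.1  0.1 -0.6] w 27.9 gf 59.1 t 22.65
h_above_foot n latmin latmax latmid nearmax
3 35 -17.2 18.0 0.4 22.5
11 66 -19.1 21.2 1.1 23.8
19 154 -19.1 21.3 1.1 23.0
27 78 -16.1 17.3 0.6 20.4
35 32 -14.9 14.5 -0.2 20.5
43 72 -16.9 19.2 1.1 21.7
51 95 -15.5 18.8 1.7 21.0
expect foot/top px [[357.8, 153.0], [360.9, 113.6]]
```

Request:
servo_tool:
  motion:
    - {"travel": [-0.004, -0.004, 0.02], "rot": [0, 0, 0], "hand": 0}
    - {"travel": [-0.004, -0.003, 0.02], "rot": [0, 0, 0], "hand": 0}
    - {"travel": [0, 0, 0.02], "rot": [0, 0, 0], "hand": 0}
    - {"travel": [0, 0, 0.014], "rot": [0, 0, 0], "hand": 0}
    - {"travel": [0, 0, 0.008], "rot": [0, 0, 0], "hand": 0}
    - {"travel": [0, 0, 0.004], "rot": [0, 0, 0], "hand": 0}
    - {"travel": [0, 0, 0], "rot": [0, 0, 0], "hand": 0}
    - {"travel": [0, 0, 0], "rot": [0, 0, 0], "hand": 0}
    - {"travel": [0, 0, 0], "rot": [0, 0, 0], "hand": 0}

```text
clock: 23.45
position: [530.8, 152.4, 71.0]
ee_rot: [0.988, -0.152, 0.0, -0.0]
contact_force: [0.1, 1.0, -1.5]
gripper_width: 28.0
grasp_force: 59.1
```

Request:
servo_tool:
  motion:
    - {"travel": [0, 0, 0.004], "rot": [0, 0, 0], "hand": 0}
    - {"travel": [0, 0, 0.002], "rot": [0, 0, 0], "hand": 0}
    - {"travel": [0, 0, 0], "rot": [0, 0, 0], "hand": 0}
    - {"travel": [0, 0, 0], "rot": [0, 0, 0], "hand": 0}

```text
clock: 23.78
position: [531.0, 152.4, 70.2]
ee_rot: [0.988, -0.152, 0.001, -0.0]
contact_force: [-1.5, -0.4, 6.0]
gripper_width: 28.0
grasp_force: 59.7
```

Contact. Releasing and rising.

Request:
servo_tool:
  motion:
    - {"travel": [0, 0, 0], "rot": [0, 0, 0], "hand": 0.4}
    - {"travel": [0, 0, 0], "rot": [0, 0, 0], "hand": 0.5}
    - {"travel": [0, 0, 0], "rot": [0, 0, 0], "hand": 0.7}
    - {"travel": [0, 0, 0], "rot": [0, 0, 0], "hand": 0.9}
    - {"travel": [0, 0, 0], "rot": [0, 0, 0], "hand": 0.9}
    - {"travel": [0, 0, 0], "rot": [0, 0, 0], "hand": 0.9}

```text
clock: 24.28
position: [530.6, 152.2, 69.2]
ee_rot: [0.988, -0.152, -0.0, 0.0]
contact_force: [-0.4, -0.7, 0.0]
gripper_width: 76.8
grasp_force: 0.0
```

Request:
servo_tool:
  motion:
    - {"travel": [0, 0, -0.03], "rot": [0, 0, 0], "hand": 0.9}
    - {"travel": [0, 0, -0.05], "rot": [0, 0, 0], "hand": 0.9}
    - {"travel": [0, 0, -0.08], "rot": [0, 0, 0], "hand": 1}
    - {"travel": [0, 0, -0.08], "rot": [0, 0, 0], "hand": 1}
    - {"travel": [0, 0, -0.08], "rot": [0, 0, 0], "hand": 1}
    - {"travel": [0, 0, -0.08], "rot": [0, 0, 0], "hand": 1}
    - {"travel": [0, 0, -0.08], "rot": [0, 0, 0], "hand": 1}
    - {"travel": [0, 0, -0.04], "rot": [0, 0, 0], "hand": 1}
    - {"travel": [0, 0, 0], "rot": [0, 0, 0], "hand": 1}
    - {"travel": [0, 0, 0], "rot": [0, 0, 0], "hand": 1}

```text
clock: 25.12
position: [530.4, 152.3, 199.3]
ee_rot: [0.988, -0.152, -0.0, -0.0]
contact_force: [-0.1, -0.1, -1.6]
gripper_width: 85.6
grasp_force: 0.0
```

```bash
python3 go.py shortest 190
```

```text
pos [530.4 152.3 199.3] delta mm [131.3 278.7   9.1] frac [0.525 1.115 0.036] yaw [ 0.954 -0.3  ] tilt [ 1.e-04  7.e-04 -1.e+00] F [-0.1 -0.1 -1.6] w 85.6 gf 0.0 t 25.12
```

Request:
servo_tool:
  motion:
    - {"travel": [0.04, 0.1, 0], "rot": [0, 0, 0], "hand": 1}
    - {"travel": [0.07, 0.14, 0], "rot": [0, 0, 0], "hand": 1}
    - {"travel": [0.07, 0.14, 0], "rot": [0, 0, 0], "hand": 1}
    - {"travel": [0.07, 0.14, 0], "rot": [0, 0, 0], "hand": 1}
    - {"travel": [0.07, 0.14, 0], "rot": [0, 0, 0], "hand": 1}
    - {"travel": [0.07, 0.14, 0], "rot": [0, 0, 0], "hand": 1}
    - {"travel": [0.07, 0.14, 0], "rot": [0, 0, 0], "hand": 1}
    - {"travel": [0.045, 0.12, 0], "rot": [0, 0, 0], "hand": 1}
    - {"travel": [0.02, 0.055, 0], "rot": [0, 0, 0], "hand": 1}
    - {"travel": [0, 0, 0], "rot": [0, 0, 0], "hand": 1}

```text
clock: 25.95
position: [571.0, -156.0, 196.8]
ee_rot: [0.988, -0.154, -0.002, 0.0]
contact_force: [0.3, -0.2, 0.0]
gripper_width: 85.1
grasp_force: 0.0
```

Request:
servo_tool:
  motion:
    - {"travel": [0, 0, 0.06], "rot": [0, 0, 0], "hand": 1}
    - {"travel": [0, 0, 0.08], "rot": [0, 0, 0], "hand": 1}
    - {"travel": [0, 0, 0.08], "rot": [0, 0, 0], "hand": 1}
    - {"travel": [0, 0, 0.04], "rot": [0, 0, 0], "hand": 1}
    - {"travel": [0, 0, 0], "rot": [0, 0, 0], "hand": 1}
    - {"travel": [0, 0, 0], "rot": [0, 0, 0], "hand": 1}

```text
clock: 26.45
position: [572.0, -152.6, 133.6]
ee_rot: [0.988, -0.151, -0.001, 0.0]
contact_force: [-0.4, -0.6, 0.6]
gripper_width: 85.5
grasp_force: 0.0
```

```bash
python3 go.py shortest 49
```

```text
pos [ 572.  -152.6  133.6] delta mm [ 0.2  0.3 84.6] frac [0.001 0.001 0.339] yaw [ 0.954 -0.299] tilt [-1.9e-03 -3.0e-04 -1.0e+00] F [-0.4 -0.6  0.6] w 85.5 gf 0.0 t 26.45
```

Request:
servo_tool:
  motion:
    - {"travel": [0, 0.001, 0.05], "rot": [0, 0, 0], "hand": 1}
    - {"travel": [0, 0, 0.08], "rot": [0, 0, 0], "hand": 1}
    - {"travel": [0, 0, 0.08], "rot": [0, 0, 0], "hand": 1}
    - {"travel": [0, 0, 0.08], "rot": [0, 0, 0], "hand": 1}
    - {"travel": [-0.002, 0, 0.04], "rot": [0, 0, 0], "hand": 1}
    - {"travel": [-0.002, 0, 0.008], "rot": [0, 0, 0], "hand": 1}
    - {"travel": [0, 0, 0], "rot": [0, 0, 0], "hand": 1}
    - {"travel": [0, 0, 0], "rot": [0, 0, 0], "hand": 1}

```text
clock: 27.12
position: [572.3, -153.0, 51.3]
ee_rot: [0.988, -0.151, 0.001, 0.0]
contact_force: [0.1, -0.1, 1.1]
gripper_width: 85.6
grasp_force: 0.0
```

Request:
servo_tool:
  motion:
    - {"travel": [0, 0, 0], "rot": [0, 0, 0], "hand": 0.5}
    - {"travel": [0, 0, 0], "rot": [0, 0, 0], "hand": 0}
    - {"travel": [0, 0, 0], "rot": [0, 0, 0], "hand": 0}
    - {"travel": [0, 0, 0], "rot": [0, 0, 0], "hand": 0}
    - {"travel": [0, 0, 0], "rot": [0, 0, 0], "hand": 0}
    - {"travel": [0, 0, 0], "rot": [0, 0, 0], "hand": 0}
    - {"travel": [0, 0, 0], "rot": [0, 0, 0], "hand": 0}
    - {"travel": [0, 0, 0], "rot": [0, 0, 0], "hand": 0}
    - {"travel": [0, 0, 0], "rot": [0, 0, 0], "hand": 0}

```text
clock: 27.87
position: [571.6, -153.0, 50.4]
ee_rot: [0.988, -0.152, 0.001, 0.0]
contact_force: [0.5, -0.0, 4.0]
gripper_width: 28.1
grasp_force: 59.0
```

Request:
servo_tool:
  motion:
    - {"travel": [0, 0, -0.03], "rot": [0, 0, 0], "hand": 0}
    - {"travel": [0, 0, -0.06], "rot": [0, 0, 0], "hand": 0}
    - {"travel": [0, 0, -0.08], "rot": [0, 0, 0], "hand": 0}
    - {"travel": [0, 0, -0.1], "rot": [0, 0, 0], "hand": 0}
    - {"travel": [0, 0, -0.1], "rot": [0, 0, 0], "hand": 0}
    - {"travel": [0, 0, -0.1], "rot": [0, 0, 0], "hand": 0}
    - {"travel": [0, 0, -0.06], "rot": [0, 0, 0], "hand": 0}
    - {"travel": [0, 0, -0.03], "rot": [0, 0, 0], "hand": 0}
    - {"travel": [0, 0, 0], "rot": [0, 0, 0], "hand": 0}
    - {"travel": [0, 0, 0], "rot": [0, 0, 0], "hand": 0}

```text
clock: 28.7
position: [570.5, -152.8, 188.9]
ee_rot: [0.988, -0.152, -0.001, -0.0]
contact_force: [0.0, -0.3, -0.8]
gripper_width: 28.2
grasp_force: 59.1
```

```bash
python3 go.py front 190
python3 - <<'E'
from h import *
X=cloud("top",get_image("top")[1])
for n,x,y,z in [("tallest",657.6,111.4,150),("tall",594.5,130.8,128),("short",531.5,150.2,106)]:
    m=(np.hypot(X[...,0]-x,X[...,1]-y)<40)&(abs(X[...,2]-z)<6)
    if m.sum(): print(n,cv2.minEnclosingCircle(X[m][:,:2].astype(np.float32)),X[m][:,2].mean(),m.sum())
E
```

```text
pos [ 570.5 -152.8  188.9] delta mm [-194.2 -276.8   -0.7] frac [-0.777 -1.107 -0.003] yaw [ 0.954 -0.301] tilt [-1.4e-03  7.0e-04 -1.0e+00] F [ 0.  -0.3 -0.8] w 28.2 gf 59.1 t 28.7
```

The top depth shows no placed legs, which is unexpected. I'll look.

Run:
```python
from h import *
a,d=get_image("scene");t,dt=get_image("top")
np.save("t.npy",dt)
cv2.imwrite("pics/s3.png",np.hstack([cv2.resize(a,(400,300)),cv2.resize(t,(400,300))])[:,:,::-1])
X=cloud("top",dt);print((dt==0).mean(),X[200:240:10,220:270:10,2].round())
```

```text
0.003951822916666667 [[508. 509. 508. 507. 508.]
 [516. 517. 517. 517. 517.]
 [522. 521. 522. 522. 521.]
 [525. 524. 524. 525. 523.]]
```

View pics/s3.png

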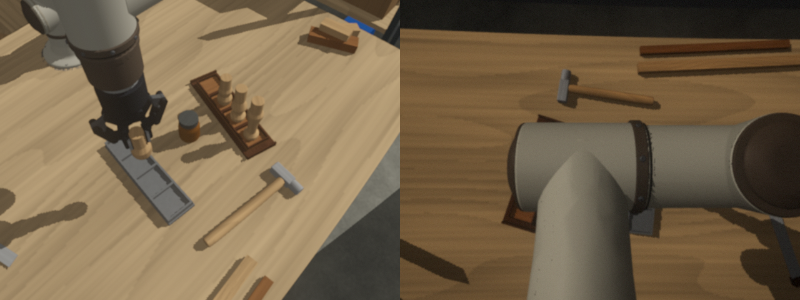

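The arm merely blocks the top camera. The scene view shows the three placed legs standing at (222,85), (240,100) and (256,118), with the jar and hammer unmoved. Carrying on to the front pocket.

Request:
servo_tool:
  motion:
    - {"travel": [-0.04, -0.06, 0], "rot": [0, 0, 0], "hand": 0}
    - {"travel": [-0.08, -0.12, 0], "rot": [0, 0, 0], "hand": 0}
    - {"travel": [-0.09, -0.13, 0], "rot": [0, 0, 0], "hand": 0}
    - {"travel": [-0.09, -0.13, 0], "rot": [0, 0, 0], "hand": 0}
    - {"travel": [-0.09, -0.13, 0], "rot": [0, 0, 0], "hand": 0}
    - {"travel": [-0.09, -0.13, 0], "rot": [0, 0, 0], "hand": 0}
    - {"travel": [-0.09, -0.13, 0], "rot": [0, 0, 0], "hand": 0}
    - {"travel": [-0.09, -0.13, 0], "rot": [0, 0, 0], "hand": 0}
    - {"travel": [-0.08, -0.1, 0], "rot": [0, 0, 0], "hand": 0}
    - {"travel": [-0.037, -0.047, 0], "rot": [0, 0, 0], "hand": 0}

```text
clock: 29.68
position: [467.3, 172.0, 188.9]
ee_rot: [0.989, -0.15, -0.001, 0.0]
contact_force: [-0.0, -1.0, -1.1]
gripper_width: 28.0
grasp_force: 59.2
```

Request:
servo_tool:
  motion:
    - {"travel": [0, 0, 0], "rot": [0, 0, 0], "hand": 0}
    - {"travel": [0, 0, 0.06], "rot": [0, 0, 0], "hand": 0}
    - {"travel": [0, 0, 0.08], "rot": [0, 0, 0], "hand": 0}
    - {"travel": [0, 0, 0.08], "rot": [0, 0, 0], "hand": 0}
    - {"travel": [0, 0, 0.08], "rot": [0, 0, 0], "hand": 0}
    - {"travel": [0, 0, 0.08], "rot": [0, 0, 0], "hand": 0}
    - {"travel": [0, 0, 0.06], "rot": [0, 0, 0], "hand": 0}
    - {"travel": [0, 0, 0.03], "rot": [0, 0, 0], "hand": 0}
    - {"travel": [0, 0, 0], "rot": [0, 0, 0], "hand": 0}
    - {"travel": [0, 0, 0], "rot": [0, 0, 0], "hand": 0}

```text
clock: 30.52
position: [469.2, 168.9, 72.1]
ee_rot: [0.988, -0.152, -0.0, 0.0]
contact_force: [-1.2, -0.8, 0.0]
gripper_width: 28.0
grasp_force: 59.2
```

```bash
python3 go.py front 51
```

```text
pos [469.2 168.9  72.1] delta mm [-0.9 -0.5 21.1] frac [-0.004 -0.002  0.085] yaw [ 0.954 -0.3  ] tilt [-5.e-04 -8.e-04 -1.e+00] F [-1.2 -0.8  0. ] w 28.0 gf 59.2 t 30.52
```

Request:
servo_tool:
  motion:
    - {"travel": [-0.003, -0.003, 0.02], "rot": [0, 0, 0], "hand": 0}
    - {"travel": [-0.003, -0.002, 0.02], "rot": [0, 0, 0], "hand": 0}
    - {"travel": [0, 0, 0.02], "rot": [0, 0, 0], "hand": 0}
    - {"travel": [0, 0, 0.014], "rot": [0, 0, 0], "hand": 0}
    - {"travel": [0, 0, 0.008], "rot": [0, 0, 0], "hand": 0}
    - {"travel": [0, 0, 0.004], "rot": [0, 0, 0], "hand": 0}
    - {"travel": [0, 0, 0], "rot": [0, 0, 0], "hand": 0}
    - {"travel": [0, 0, 0], "rot": [0, 0, 0], "hand": 0}
    - {"travel": [0, 0, 0], "rot": [0, 0, 0], "hand": 0}

```text
clock: 31.27
position: [468.0, 171.1, 51.0]
ee_rot: [0.988, -0.152, 0.0, -0.0]
contact_force: [0.7, 0.3, -0.6]
gripper_width: 28.0
grasp_force: 59.2
```

Request:
servo_tool:
  motion:
    - {"travel": [0, 0, 0.004], "rot": [0, 0, 0], "hand": 0}
    - {"travel": [0, 0, 0.002], "rot": [0, 0, 0], "hand": 0}
    - {"travel": [0, 0, 0], "rot": [0, 0, 0], "hand": 0}
    - {"travel": [0, 0, 0], "rot": [0, 0, 0], "hand": 0}

```text
clock: 31.6
position: [468.2, 171.2, 50.3]
ee_rot: [0.988, -0.152, 0.0, -0.0]
contact_force: [-1.7, 0.5, 5.7]
gripper_width: 27.9
grasp_force: 60.2
```

Contact. Releasing, rising, then moving aside to the left so the camera can see.

Request:
servo_tool:
  motion:
    - {"travel": [0, 0, 0], "rot": [0, 0, 0], "hand": 0.4}
    - {"travel": [0, 0, 0], "rot": [0, 0, 0], "hand": 0.5}
    - {"travel": [0, 0, 0], "rot": [0, 0, 0], "hand": 0.7}
    - {"travel": [0, 0, 0], "rot": [0, 0, 0], "hand": 0.9}
    - {"travel": [0, 0, 0], "rot": [0, 0, 0], "hand": 0.9}
    - {"travel": [0, 0, 0], "rot": [0, 0, 0], "hand": 0.9}

```text
clock: 32.1
position: [467.8, 170.9, 49.2]
ee_rot: [0.988, -0.152, -0.0, 0.0]
contact_force: [-0.2, -0.3, 0.3]
gripper_width: 76.9
grasp_force: 0.0
```

Request:
servo_tool:
  motion:
    - {"travel": [0, 0, -0.03], "rot": [0, 0, 0], "hand": 0.9}
    - {"travel": [0, 0, -0.05], "rot": [0, 0, 0], "hand": 0.9}
    - {"travel": [0, 0, -0.1], "rot": [0, 0, 0], "hand": 1}
    - {"travel": [0, 0, -0.1], "rot": [0, 0, 0], "hand": 1}
    - {"travel": [0, 0, -0.1], "rot": [0, 0, 0], "hand": 1}
    - {"travel": [0, 0, -0.1], "rot": [0, 0, 0], "hand": 1}
    - {"travel": [0, 0, -0.1], "rot": [0, 0, 0], "hand": 1}
    - {"travel": [0, 0, -0.1], "rot": [0, 0, 0], "hand": 1}
    - {"travel": [0, 0, -0.05], "rot": [0, 0, 0], "hand": 1}
    - {"travel": [0, 0, 0], "rot": [0, 0, 0], "hand": 1}

```text
clock: 32.93
position: [469.4, 171.8, 236.0]
ee_rot: [0.988, -0.152, 0.003, -0.003]
contact_force: [0.6, -0.2, 0.5]
gripper_width: 85.7
grasp_force: 0.0
```

Request:
servo_tool:
  motion:
    - {"travel": [-0.05, -0.1, 0], "rot": [0, 0, 0], "hand": 1}
    - {"travel": [-0.05, -0.14, 0], "rot": [0, 0, 0], "hand": 1}
    - {"travel": [-0.05, -0.14, 0], "rot": [0, 0, 0], "hand": 1}
    - {"travel": [-0.05, -0.14, 0], "rot": [0, 0, 0], "hand": 1}
    - {"travel": [-0.05, -0.14, 0], "rot": [0, 0, 0], "hand": 1}
    - {"travel": [-0.05, -0.14, 0], "rot": [0, 0, 0], "hand": 1}
    - {"travel": [-0.05, -0.14, 0], "rot": [0, 0, 0], "hand": 1}
    - {"travel": [-0.05, -0.14, 0], "rot": [0, 0, 0], "hand": 1}
    - {"travel": [-0.05, -0.14, 0], "rot": [0, 0, 0], "hand": 1}
    - {"travel": [0, -0.06, 0], "rot": [0, 0, 0], "hand": 1}

```text
clock: 33.77
position: [454.9, 513.9, 229.7]
ee_rot: [0.989, -0.15, -0.001, 0.001]
contact_force: [-0.1, -0.2, 0.2]
gripper_width: 85.3
grasp_force: 0.0
```

Request:
servo_tool:
  motion:
    - {"travel": [-0.05, -0.06, 0], "rot": [0, 0, 0], "hand": 1}
    - {"travel": [-0.05, -0.06, 0], "rot": [0, 0, 0], "hand": 1}
    - {"travel": [0, 0, 0], "rot": [0, 0, 0], "hand": 1}
    - {"travel": [0, 0, 0], "rot": [0, 0, 0], "hand": 1}

```text
clock: 34.1
position: [440.9, 546.4, 230.1]
ee_rot: [0.989, -0.151, -0.001, 0.001]
contact_force: [0.3, -0.7, 0.2]
gripper_width: 85.1
grasp_force: 0.0
```

Run:
```python
from h import *
t,dt=get_image("top");a=get_image("scene")[0]
cv2.imwrite("pics/s4.png",np.hstack([cv2.resize(a,(400,300)),cv2.resize(t,(400,300))])[:,:,::-1])
X=cloud("top",dt)
for n,x,y,z in [("tallest",657.6,111.4,150),("tall",594.5,130.8,128),("short",531.5,150.2,106),("shortest",468.4,169.6,84),("jar",533.7,10.1,75)]:
    m=(np.hypot(X[...,0]-x,X[...,1]-y)<40)&(abs(X[...,2]-z)<6)
    if m.sum(): print(n,cv2.minEnclosingCircle(X[m][:,:2].astype(np.float32)),X[m][:,2].mean(),m.sum())
```

```text
tallest ((656.5465698242188, 111.28858947753906), 15.156251907348633) 150.447197800614 380
tall ((594.5557250976562, 131.7000732421875), 15.052961349487305) 128.22208495411414 365
short ((531.6624145507812, 151.8008270263672), 15.426512718200684) 106.307164498929 366
shortest ((467.9081115722656, 170.81663513183594), 15.017149925231934) 83.99885386550147 336
jar ((533.6378173828125, 10.143231391906738), 24.629858016967773) 75.6197505507533 820
```

View pics/s4.png

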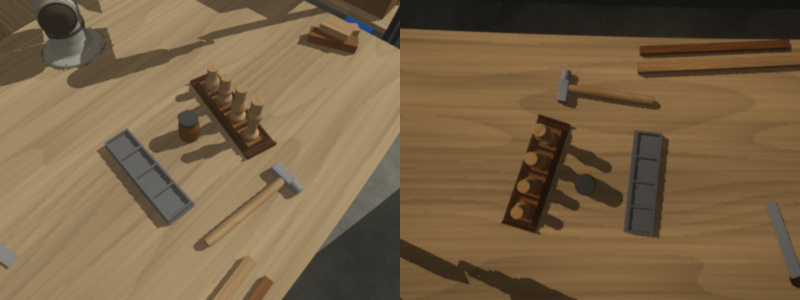

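All four legs stand centred in their pockets by height, from (545,130) at the back to (520,212) at the front in the right-hand view. The jar and hammer have not moved, and the arm is clear.

```bash
python3 -c "
from bench import job_done
print(job_done())"
```

```text
the job is handed in; nothing more can be done
None
```

The job is handed in: all four legs stand upright in the dark rack, tallest at the back to shortest at the front, loaded in that order in about 34 s, with the jar and hammer where they were.

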